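# Stow the charged battery brick and bolt the drawer

## Robot

A 7-joint arm with a two-finger parallel gripper is mounted at the origin on the work surface. World frame = base frame: x ahead of the robot, y to its left, z up, the work surface at z = 0. Lengths are in mm, angles in rad, forces in N, time in s.
With the tool pointing down it reaches from about 400 to 875 mm from the base axis. Payload 4.4 kg.
Tool frame: the origin (TCP) lies at the very end of the fingers, on their centre line; the grasp point (between the pads) lies 19 mm behind it (ctrl.grasp_offset is the distance from the TCP to the grasp point, in mm); z points along the fingers, y is the line along which they close (so a half turn about z gives the same grasp; the last joint's range is limited). The gripper opens to 85 mm and grips with 20 to 120 N. Pads are 22 mm wide; open, the fingers measure 114 mm over their backs; the gripper's body (76 mm by 85 mm) begins 54 mm behind the grasp point. The pads swing forward as they close: fully open they stand 13 mm farther back than shut.
Start: joints at [-1.373, 0.628, 0.038, 1.517, -0.027, 0.996, -0.02], TCP at [169.462, 627.535, 207.313] pointing down, gripper open.
Joint ranges: [-3.06, 3.06], [-0.37, 2.12], [-1.25, 1.32], [0.18, 2.47], [-1.1, 4.24], [0.23, 1.98], [-2.94, 2.94]. Speed limits (rad/s): [2.57, 2.57, 3.14, 3.14, 3.14, 3.14, 3.14].

## Interface

Orientations are given as [roll, pitch, yaw] about the fixed x, y, z axes, in that order (R = Rz(yaw) Ry(pitch) Rx(roll)).
In Python, from cell import status, cams, ctrl gives the robot as it stands.
- The arm moves only by the tool move_arm, never from a script. Its argument "plan" is a list of rows, each a list of 3 entries, a list of its own where there are three numbers: the shift along the world's x, y, z in mm, then the turn, a rotation vector about the world's x, y, z in degrees, then the opening, from 0 (shut) to 1 (fully open). In form: [[[x, y, z], [wx, wy, wz], gripper], ...]. A call has 1 to 10 rows; each row shifts and turns the commanded pose from where the row before left it; what a row does not reach is not made up. A row lasts 1/8 s, in which the tool goes at most 62.5 mm and 10.7 degrees, less where a joint would pass 70% of its speed; a pose out of reach is approached as far as the arm can. A call with a gripper value outside its range is refused whole. The fingers move at their own pace and stop on an object; the grip force is fixed at half the most. Time passes only in rows, so rows that do not move let the fingers close. It gives the time, the measured TCP pose, the force, the opening and the grip force at its end, in the units of the state.
- status.read_state(): the state, without advancing time (a new reading comes with each control period).
- cams.get_image(name): name is "scene" or "side" or "wrist"; returns the picture (400x640x3 uint8, blue, green, red); there is no depth.
- cams.camera_params(name): a dict with "K" (3x3 intrinsics, pixels), "k1" (the pictures are not rectified: a ray, as slopes to the right and down, at radius r is drawn at 1 + k1 r^2 times it, then the intrinsics apply), "pose" (4x4, takes a point from camera to world coordinates); the wrist camera has in their place "tool_from_camera" (4x4, takes a point from camera to tool coordinates, whose origin is the TCP and whose axes are the flange's). Camera axes: x right, y down, z forward; pixel columns grow to the right and rows downward; lengths in mm; the calibration is good to about 2 mm. A picture is of the moment at which its call begins: read the wrist's pose just before it. camera_params takes no time and is no camera call.
- ctrl.finish_job(): hands the job in; it is judged then, once.
The state is a dict: "clock": time; "qpos": joint angles; "qd": joint speeds; "tau": joint torques, N m; "eef_pos": TCP position; "tool_rot": TCP orientation; "force": force on the tool from outside, world axes, zero at the start; "torque": the same for the moment, N m; "width": finger opening in mm; "gripper_force": force on a finger pad.
Only numpy, scipy, OpenCV 4.12 (cv2) and the standard library are available. Lean on these libraries where they do the work, as an engineer would, in place of code of your own. Each camera call takes 0.05 s, during which the arm holds its last target. There are 200 camera calls.

## Task

The battery brick in the sloping charger is charged: lift it out and set it down upright, without dropping it, in the empty bay of the flight case's open drawer. Then push the drawer fully shut, and slide the barrel bolt on its front fully home into the keeper. Leave everything else on the bench where it is.

Things in the scene. Friction and masses are not known exactly. Their poses are not given: they have to be found in the camera images.
- battery: Plain grey battery brick, 34 mm thick (its x), 100 mm wide (y), 88 mm tall (z), 0.3 to 0.6 kg. Origin: centre of its underside; z runs up to its top. At the start it stands loose in the charger's pocket, its z leaning about 30 degrees from vertical towards the charger's -x, the upper 50 mm of both broad faces clear. Too wide for the fingers across y: grip it across x. It draws out along its own z.
- charger: Black desk charger fixed to the bench left or right of the flight case, base 120 x 130 x 26 mm, a pocket on top sloping about 30 degrees to its own -x. Origin: on the bench near the base's middle. Pocket floor centre at (12, 0, 62) mm; along the slope its rear wall (low, -x side) is 38 mm high, the front and side walls 18 mm; about 1 mm of play round the brick.
- case: Black flight case with aluminium edges fixed to the bench, 300 (x) x 310 (y) x 150 mm (z). Origin: centre of its underside. Its front face, through which the drawer slides out along -x, is the plane x = -150 mm of its frame and faces the robot. A cardboard carton, 50 mm high, is fixed on the rear half of its top.
- drawer (a joint): How far the drawer is out, m: 0 is shut, its front panel flush with the case's front face; starts at 0.15 to 0.19, stop at 0.20. About 2.5 N of friction; it stays where it is left.
- bay (a point): Centre of the floor of the drawer's empty bay, 18 mm above the bench; moves with the drawer, axes as the case's. The bay is 120 mm (x) by 136 mm (y). Round it: front panel at -x (106 mm above its floor), drawer side at -y (67 mm), dividers at +y and +x (55 mm) with foam and fittings behind. The case's opening is 110 mm above this floor: the upright brick passes under.
- drawer_front (a point): A point on the outer face (facing the case's -x) of the drawer's front panel, 40 mm to +y of the panel's middle and 100 mm above the bench: free flat panel to push on. The panel is 256 mm wide, 16 mm thick, and reaches from 12 to 124 mm above the bench. Axes as the case's.
- bolt (a joint): Travel of the bolt, m: 0 is drawn back, 0.033 (its stop) is fully home in the keeper. It slides along the case's -y. Starts at 0 to 0.006; about 1.5 N of friction; it stays where it is left.
- bolt_knob (a point): Centre of the bolt's steel ball knob, 18 mm diameter, 40 mm in front (case's -x) of the drawer's front panel on an 8 mm stem, 100 mm above the bench, at the start 77 to 83 mm to -y of the panel's middle. Moves with drawer and bolt; axes as the case's. The rod (11 mm, along y, 12 mm off the panel) enters a staple on the case's -y post, 22 mm proud of its face.
- tape: Roll of black tape lying flat, 110 mm diameter, 48 mm high; stands on the side of the case where the charger is not. Bystander.
- can_a: Spray can with red cap, 66 mm diameter, 200 mm high. Origin under its centre. Bystander.
- can_b: Spray can with red cap, 66 mm diameter, 200 mm high. Origin under its centre. Bystander.
- slim_pack: Small slim grey pack, 45 x 75 x 22 mm, lying flat on the bench. Bystander.
- driver: Screwdriver lying on the bench. Bystander.
- mug: White mug, 76 mm diameter, 85 mm high, handle at its +y. Bystander.
Things that resemble listed ones, but are neither listed nor needed, are in the scene too. Leave any green or purple look-alike of the battery alone.

How it is judged:
By the outcome, as a careful person would: the job done as asked, in the order asked, and still so for the second after the job is handed in, with the robot touching nothing.
It also fails if it takes over 72 s, if anything falls off the work surface, if the arm or the gripper's body presses on something with over 40 N, if the wrist force passes 120 N, or if a joint passes its speed limit or range.

## Working session

There is one attempt and no reset: what is moved stays moved. The work goes in short steps, Python scripts to look and compute and a tool call to move; the robot and the scene stay as the last step left them, time stands still between calls to the robot, and variables do not carry over. Pictures are saved under pics/ and viewed, at most 10 in all, crops included, and the job is handed in when it is done.

Besides the shell and the picture viewer there is one more tool, called after "Emit:" as name(argument=value, ...) on one line, values as JSON. move_arm: Moves the arm, as the interface text tells. Its arguments: {"type":"object","properties":{"plan":{"type":"array","items":{"type":"array"}}},"required":["plan"]}

```bash
ls; mkdir -p pics
python3 - <<'E'
from cell import status,cams,ctrl
import cv2,numpy as np
np.set_printoptions(precision=4,suppress=True)
print(status.read_state())
for n in("scene","side","wrist"):
    cv2.imwrite(f"pics/{n}0.png",cams.get_image(n)); print(n,cams.camera_params(n))
E
```

```text
pics
{'clock': 0.0, 'qpos': array([-1.3728,  0.6293,  0.0384,  1.5184, -0.027 ,  0.9963, -0.02  ]), 'qd': array([ 0.002 ,  0.0001,  0.0006,  0.0004, -0.0008, -0.0012, -0.    ]), 'tau': array([  0.0005, -56.3414,   1.2264, -19.3442,   0.011 ,   0.0106,
         0.    ]), 'eef_pos': array([169.2495, 626.8879, 206.3891]), 'tool_rot': array([-3.1397,  0.    ,  2.8779]), 'force': array([-1.2558,  0.0718,  0.0818]), 'torque': array([-0.0623, -0.0477,  0.0794]), 'gripper_force': 0.0, 'width': 85.28871075150266}
scene {'K': array([[492.6412,   0.    , 317.8747],
       [  0.    , 492.6412, 191.0695],
       [  0.    ,   0.    ,   1.    ]]), 'k1': 0.031525641989914185, 'pose': array([[  -0.4021,    0.6677,   -0.6265, 1308.5498],
       [   0.9154,    0.2793,   -0.2899,  360.6056],
       [  -0.0187,   -0.6901,   -0.7235,  928.7888],
       [   0.    ,    0.    ,    0.    ,    1.    ]])}
side {'K': array([[479.7095,   0.    , 310.613 ],
       [  0.    , 479.7095, 189.0896],
       [  0.    ,   0.    ,   1.    ]]), 'k1': -0.08328658006194022, 'pose': array([[   0.7578,   -0.4685,    0.4541,   43.2835],
       [  -0.6525,   -0.5422,    0.5294, -595.4064],
       [  -0.0018,   -0.6975,   -0.7166,  901.4259],
       [   0.    ,    0.    ,    0.    ,    1.    ]])}
wrist {'K': array([[285.1456,   0.    , 320.9691],
       [  0.    , 285.1456, 200.2895],
       [  0.    ,   0.    ,   1.    ]]), 'k1': -0.05048565378944745, 'tool_from_camera': array([[  -0.0005,   -0.9507,   -0.3102,   79.0768],
       [   1.    ,   -0.    ,   -0.0017,    0.6744],
       [   0.0016,   -0.3102,    0.9507, -166.0576],
       [   0.    ,    0.    ,    0.    ,    1.    ]])}
```

View pics/scene0.png

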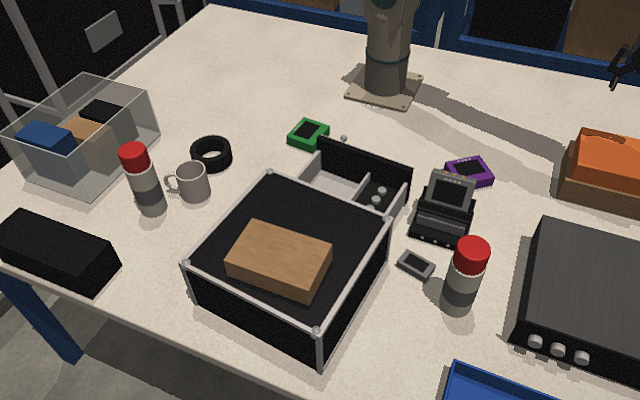

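View pics/side0.png

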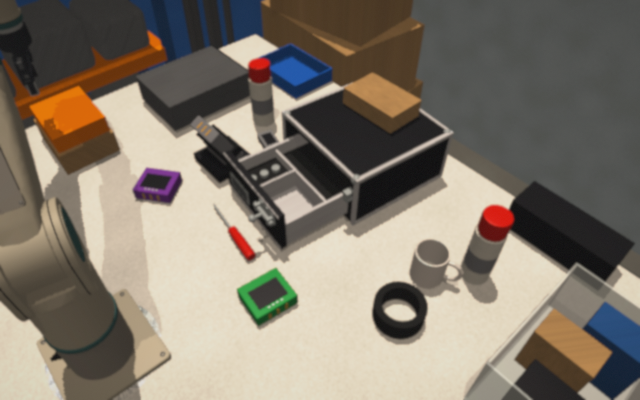

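Scene: case centre with its drawer open toward the robot, grey brick in the black charger near (450,195) at +y. The green (308,133) and purple (470,170) look-alikes lie elsewhere on the bench. Next are enlarged crops to confirm the brick and pick corners.

```bash
cat > h.py <<'E'
import numpy as np,cv2
from scipy.spatial.transform import Rotation as Ro
from cell import status,cams,ctrl
np.set_printoptions(precision=2,suppress=True)
def tool():
    s=status.read_state(); T=np.eye(4); T[:3,:3]=Ro.from_euler('xyz',s['tool_rot']).as_matrix(); T[:3,3]=s['eef_pos']; return T
def ray(n,p,T=None):
    c=cams.camera_params(n); K=c['K']; P=c['pose'] if 'pose' in c else T@c['tool_from_camera']
    u=np.array([(p[0]-K[0,2])/K[0,0],(p[1]-K[1,2])/K[1,1]]); v=u.copy()
    for _ in range(20): v=u/(1+c['k1']*(v@v))
    d=P[:3,:3]@np.r_[v,1]; return P[:3,3],d/np.linalg.norm(d)
def onz(n,p,z,T=None):
    o,d=ray(n,p,T); return o+d*(z-o[2])/d[2]
def tri(r1,r2):
    (a,d),(b,e)=r1,r2; t=np.linalg.lstsq(np.c_[d,-e],b-a,rcond=None)[0]
    p,q=a+d*t[0],b+e*t[1]; return (p+q)/2,np.linalg.norm(p-q)
def proj(n,X,T=None):
    c=cams.camera_params(n);K=c['K'];P=c['pose'] if 'pose' in c else T@c['tool_from_camera']
    x=np.linalg.inv(P)@np.r_[X,1]; v=x[:2]/x[2]; v=v*(1+c['k1']*(v@v)); return v*[K[0,0],K[1,1]]+K[:2,2]
def crop(img,x0,y0,x1,y1,f,name): cv2.imwrite(name,cv2.resize(img[y0:y1,x0:x1],None,fx=f,fy=f,interpolation=cv2.INTER_CUBIC))
E
python3 - <<'E'
from h import *
a=cv2.imread('pics/scene0.png');b=cv2.imread('pics/side0.png')
crop(a,280,120,480,270,4,'pics/sc.png');crop(b,180,100,380,250,4,'pics/sd.png')
for p in [(271,172),(388,217),(186,263),(316,331)]: print(onz('scene',p,150))
for p in [(285,112),(350,193),(450,131)]: print('side',onz('side',p,150))
print(onz('scene',(450,195),90))
E
```

```text
[620.51 -73.95 150.  ]
[646.12 212.45 150.  ]
[ 907.34 -108.78  150.  ]
[939.26 178.99 150.  ]
side [651.48 215.06 150.  ]
side [ 576.36 -105.16  150.  ]
side [ 915.26 -114.57  150.  ]
[475.76 311.73  90.  ]
```

View pics/sc.png

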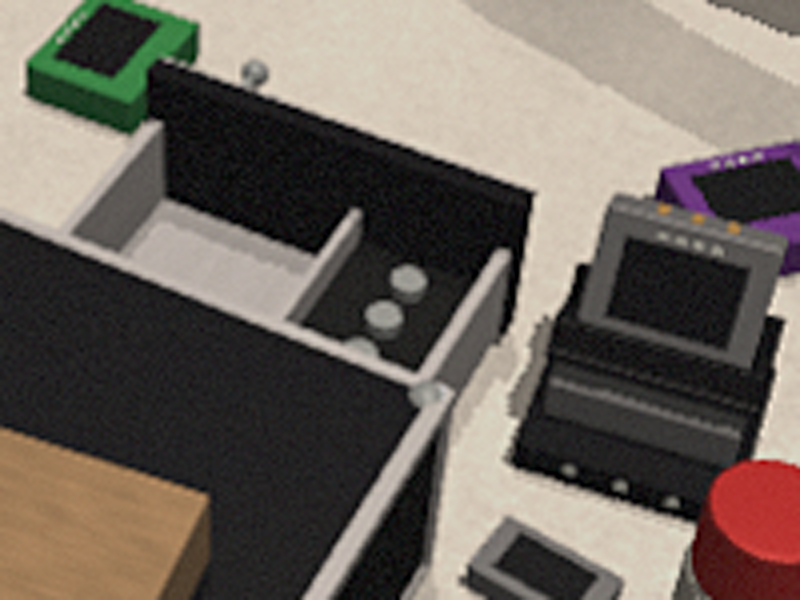

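View pics/sd.png

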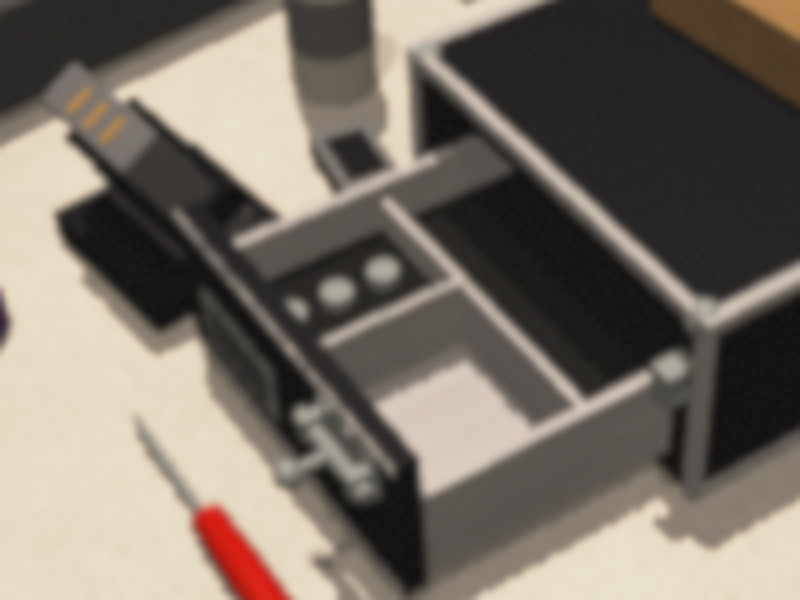

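The grey brick with gold contacts stands in the charger at scene (452,185) and side (205,130). It is the only one in a charger, and the green, purple and slim packs lie flat, so this is the target. Next I triangulate coarse points.

Run:
```python
from h import *
A=lambda u,v:ray('scene',(280+u/4,120+v/4)); B=lambda u,v:ray('side',(180+u/4,100+v/4))
for n,a,b in [('caseF+y',(428,392),(427,47)),('knob',(254,72),(289,470)),('panel+y top',(533,192),(180,207)),('divider joint',(0,0),(0,0)),
 ('bat top +x+y',(785,262),(75,64)),('bat top +x-y',(605,222),(157,132)),('bat top -x+y',(787,240),(45,95)),('bat top -x-y',(614,197),(120,168))]:
    if n!='divider joint': print(n,*tri(A(*a),B(*b)))
print(tri(ray('scene',(271,172)),B(706,308)))
print(onz('scene',(280+155/4,120+62/4),124),onz('side',(180+410/4,100+462/4),124))
```

```text
caseF+y [652.93 211.15 152.85] 2.333006174618135
knob [395.08  13.73 102.28] 1.860336165567852
panel+y top [459.3  213.96 125.05] 2.8431925119050634
bat top +x+y [477.25 360.42 141.63] 1.3374183715768582
bat top +x-y [480.55 263.1  140.62] 3.863306201134868
bat top -x+y [450.24 357.53 132.15] 2.7168013407882254
bat top -x-y [449.02 260.73 130.76] 2.0043788948520533
(array([621.36, -76.25, 149.11]), np.float64(4.832163081425645))
[433.07 -37.97 124.  ] [438.57 -41.62 124.  ]
```

Emit:
move_arm(plan=[[[28,-35,3],[0,0,-8.3],1],[[28,-35,3],[0,0,-8.3],1],[[28,-35,3],[0,0,-8.3],1],[[28,-35,3],[0,0,-8.3],1],[[28,-35,3],[0,0,-8.3],1],[[28,-35,3],[0,0,-8.3],1],[[28,-35,3],[0,0,-8.3],1],[[28,-35,3],[0,0,-8.3],1],[[28,-35,3],[0,0,-8.3],1],[[0,0,0],[0,-7,0],1]])

```text
clock: 1.4
eef_pos: [428.0, 307.1, 235.1]
tool_rot: [3.012, 0.001, 1.56]
force: [-0.8, 0.5, -0.7]
width: 85.5
gripper_force: 0.0
```

Emit:
move_arm(plan=[[[0,0,0],[0,-8,0],1],[[0,0,0],[0,-8,0],1],[[0,0,0],[0,-7,0],1],[[0,0,0],[0,0,0],1],[[0,0,0],[0,0,0],1],[[0,0,0],[0,0,0],1]])

```text
clock: 2.15
eef_pos: [423.4, 311.9, 235.0]
tool_rot: [2.618, -0.0, 1.57]
force: [-0.6, -0.1, -0.2]
width: 85.3
gripper_force: 0.0
```

Run:
```python
from h import *
T=tool(); np.save('T1.npy',T); print(T); im=cams.get_image('wrist'); cv2.imwrite('pics/w1.png',im)
print(status.read_state()['force'],status.read_state()['qpos'])
```

```text
[[  0.     0.87   0.5  423.37]
 [  1.    -0.    -0.   311.88]
 [  0.     0.5   -0.87 234.98]
 [  0.     0.     0.     1.  ]]
[ 0.58 -0.09  0.54] [-1.63  0.42  0.88  2.23  0.23  0.28 -1.06]
```

View pics/w1.png

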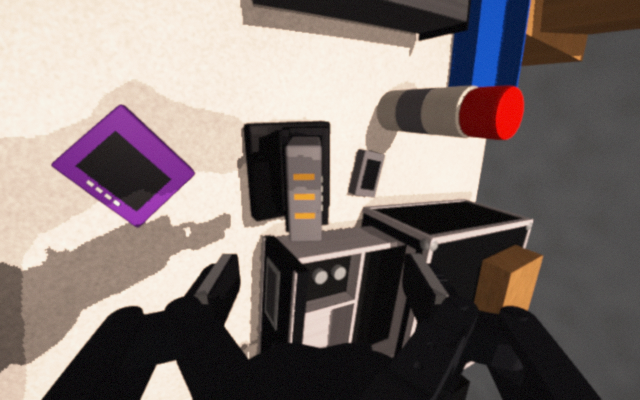

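The wrist view shows the brick's top at about (304,195), with gold contacts at rows 177, 197 and 216. I'll enlarge it to get the edges.

Run:
```python
from h import *
im=cv2.imread('pics/w1.png'); crop(im,220,100,380,350,4,'pics/w1c.png') if 0 else crop(im,240,110,390,260,4,'pics/w1c.png')
```

```text
(no output)
```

View pics/w1c.png

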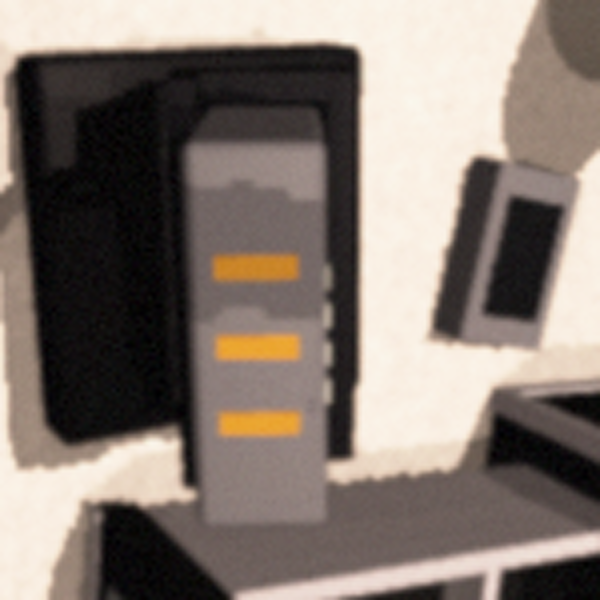

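Run:
```python
from h import *
T=np.load('T1.npy')
A=lambda u,v:ray('scene',(280+u/4,120+v/4)); B=lambda u,v:ray('side',(180+u/4,100+v/4)); W=lambda u,v:ray('wrist',(240+u/4,110+v/4),T)
w={'-x+y':(185,142),'+x+y':(326,142),'+x-y':(326,522),'-x-y':(205,522)}
b={'+x+y':(75,64),'+x-y':(157,132),'-x+y':(45,95),'-x-y':(120,168)}
a={'-x+y':(787,240),'-x-y':(614,197)}
for k in w:
    print(k,'W+side',*tri(W(*w[k]),B(*b[k])), *(('W+scene',*tri(W(*w[k]),A(*a[k]))) if k in a else ()))
# PnP with known top-face size as check
c=cams.camera_params('wrist')
o=np.array([[-17,50,0],[17,50,0],[17,-50,0],[-17,-50,0]],float)
p=np.array([[240+w[k][0]/4,110+w[k][1]/4] for k in ['-x+y','+x+y','+x-y','-x-y']])
D=np.array([c['k1'],0,0,0,0])
n,rv,tv,e=cv2.solvePnPGeneric(o,p,c['K'],D,flags=cv2.SOLVEPNP_IPPE)
for r,t,ee in zip(rv,tv,e):
    P=T@c['tool_from_camera']; print(ee,(P@np.r_[t.ravel(),1])[:3]); print(P[:3,:3]@cv2.Rodrigues(r)[0])
```

```text
-x+y W+side [449.23 357.51 129.94] 4.400478010931039 W+scene [446.7  358.13 130.31] 0.5973354504900534
+x+y W+side [476.67 357.32 143.54] 0.6469645246359624
+x-y W+side [476.42 259.32 145.78] 1.1349755012906062
-x-y W+side [447.81 260.48 132.01] 0.48356758072255357 W+scene [448.62 259.64 129.6 ] 0.6776590182459238
[0.5] [467.14 305.75 126.84]
[[ 0.83  0.04 -0.56]
 [ 0.02  0.99  0.1 ]
 [ 0.56 -0.09  0.82]]
[1.3] [467.07 309.4  127.47]
[[ 0.94  0.21 -0.28]
 [-0.05  0.88  0.48]
 [ 0.34 -0.44  0.83]]
```

Emit:
move_arm(plan=[[[-1,-3,-29],[0,0,0],1],[[0,0,0],[0,0,0],1],[[15,0,-26],[0,0,0],1],[[15,0,-26],[0,0,0],1],[[15,0,-26],[0,0,0],1],[[8,0,-13],[0,0,0],1],[[7,0,-13],[0,0,0],1],[[0,0,0],[0,0,0],1],[[0,0,0],[0,0,0],1]])

```text
clock: 3.32
eef_pos: [474.5, 304.7, 130.7]
tool_rot: [2.61, 0.019, 1.565]
force: [-0.4, -0.3, -0.9]
width: 85.7
gripper_force: 0.0
```

Run:
```python
from h import *
T=tool(); print(T[:3,3],status.read_state()['force']); im=cams.get_image('wrist'); cv2.imwrite('pics/w2.png',im); crop(im,180,60,460,270,2.8,'pics/w2c.png')
```

```text
[474.47 304.67 130.68] [-0.42 -0.32 -0.93]
```

View pics/w2c.png

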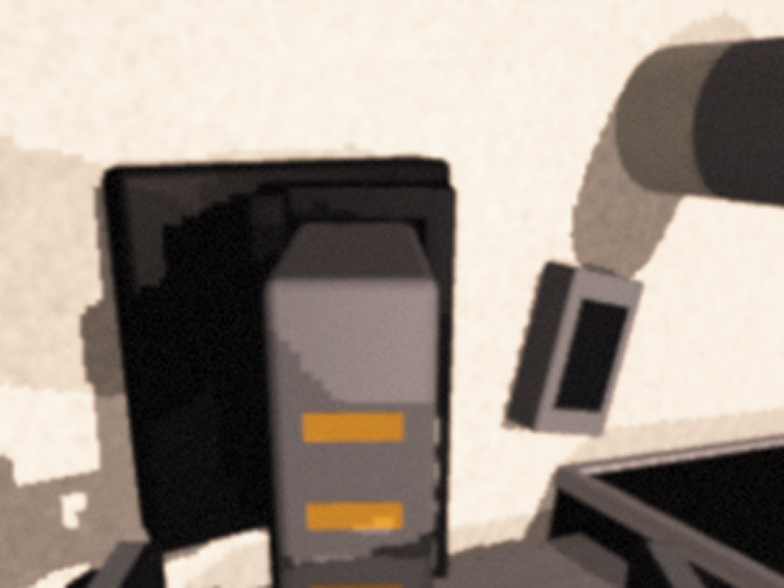

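Run:
```python
from h import *
s=status.read_state(); print(s['qpos'],s['tool_rot'],s['eef_pos'],s['qd'])
```

```text
[-1.11  0.57  0.31  2.25  1.57  0.25 -2.41] [2.61 0.02 1.57] [474.2  305.01 130.75] [-0.01 -0.   -0.01  0.    0.02 -0.   -0.02]
```

The arm stalled 12 mm past the brick's top. It is close to the wrist singularity, with j6 at its limit and j7 near its range. I'll back off, make the half turn (same grasp), and re-approach slowly.

Emit:
move_arm(plan=[[[-4,0,7],[0,0,0],1],[[-4,0,7],[0,0,0],1],[[-4,0,7],[0,0,0],1],[[-4,0,7],[0,0,0],1],[[-5,0,8],[0,0,0],1],[[-5,0,8],[0,0,0],1],[[-5,0,9],[0,0,0],1],[[-5,0,9],[0,0,0],1],[[-5,0,9],[0,0,0],1],[[-5,0,9],[0,0,0],1]])

```text
clock: 4.62
eef_pos: [427.2, 305.1, 210.8]
tool_rot: [2.611, 0.018, 1.567]
force: [-0.1, 0.0, -0.6]
width: 85.6
gripper_force: 0.0
```

Emit:
move_arm(plan=[[[0,0,0],[-5,0,8.66],1],[[0,0,0],[-5,0,8.66],1],[[0,0,0],[-5,0,8.66],1],[[0,0,0],[-5,0,8.66],1],[[0,0,0],[-5,0,8.66],1],[[0,0,0],[-5,0,8.66],1],[[0,0,0],[-5,0,8.66],1],[[0,0,0],[-5,0,8.66],1],[[0,0,0],[-5,0,8.66],1],[[0,0,0],[0,0,0],1]])

```text
clock: 5.88
eef_pos: [427.6, 304.9, 210.5]
tool_rot: [3.136, 0.542, -3.138]
force: [-0.6, -0.0, 0.7]
width: 84.8
gripper_force: 0.0
```

Run:
```python
from h import *
s=status.read_state(); print(s['qpos'],s['tool_rot'],s['eef_pos'],s['qd']);print(tool())
```

```text
[-0.93  0.35 -0.06  2.27  1.2   0.5  -0.49] [ 3.14  0.54 -3.14] [427.58 304.91 210.46] [-0.01  0.    0.01 -0.    0.01 -0.   -0.07]
[[ -0.86  -0.01   0.52 427.58]
 [ -0.     1.     0.01 304.91]
 [ -0.52   0.    -0.86 210.46]
 [  0.     0.     0.     1.  ]]
```

Emit:
move_arm(plan=[[[0,0,0],[-5,0,8.66],1],[[0,0,0],[-5,0,8.66],1],[[0,0,0],[-5,0,8.66],1],[[0,0,0],[-5,0,8.66],1],[[0,0,0],[-5,0,8.66],1],[[0,0,0],[-5,0,8.66],1],[[0,0,0],[-5,0,8.66],1],[[0,0,0],[-5,0,8.66],1],[[0,0,0],[-5,0,8.66],1],[[0,0,0],[0,0,0],1]])

```text
clock: 7.12
eef_pos: [427.7, 305.0, 210.2]
tool_rot: [-2.625, 0.016, -1.561]
force: [0.4, 0.6, -0.6]
width: 85.5
gripper_force: 0.0
```

Emit:
move_arm(plan=[[[0,2,0],[0,0,0],1],[[0,2,0],[0,0,0],1],[[4,0,-7],[0,0,0],1],[[4,0,-7],[0,0,0],1],[[4,0,-7],[0,0,0],1],[[4,0,-7],[0,0,0],1],[[4,0,-7],[0,0,0],1],[[4,0,-7],[0,0,0],1],[[0,0,0],[0,0,0],1]])

```text
clock: 8.25
eef_pos: [451.8, 308.7, 167.2]
tool_rot: [-2.626, 0.012, -1.557]
force: [-0.0, -0.1, -0.2]
width: 85.5
gripper_force: 0.0
```

Run:
```python
from h import *
s=status.read_state(); print(s['qpos'],s['tool_rot'],s['eef_pos'],s['qd']);print(tool())
```

```text
[-0.76  0.46 -0.21  2.26  1.4   0.5   0.92] [-2.63  0.01 -1.56] [451.84 308.67 167.22] [-0.   -0.02 -0.01  0.   -0.02  0.    0.02]
[[  0.01  -0.87   0.49 451.84]
 [ -1.    -0.01   0.02 308.67]
 [ -0.01  -0.49  -0.87 167.22]
 [  0.     0.     0.     1.  ]]
```

Emit:
move_arm(plan=[[[-6,0,0],[0,0,0],1],[[4.5,0,-8],[0,0,0],1],[[4.5,0,-8],[0,0,0],1],[[4.5,0,-8],[0,0,0],1],[[4.5,0,-8],[0,0,0],1],[[4.5,0,-8],[0,0,0],1],[[4.5,0,-8],[0,0,0],1],[[4.5,0,-8],[0,0,0],1],[[4.5,0,-8],[0,0,0],1],[[0,0,0],[0,0,0],1]])

```text
clock: 9.5
eef_pos: [481.4, 309.0, 103.7]
tool_rot: [-2.626, 0.013, -1.557]
force: [-0.9, 0.2, -0.7]
width: 85.2
gripper_force: 0.0
```

Run:
```python
from h import *
s=status.read_state(); print(s['qpos'],s['force'],s['eef_pos']);T=tool();np.save('T3.npy',T);print(T)
im=cams.get_image('wrist'); cv2.imwrite('pics/w3.png',im)
```

```text
[-0.72  0.61 -0.2   2.26  1.74  0.49  0.62] [-0.91  0.16 -0.74] [481.4  309.03 103.71]
[[  0.01  -0.87   0.49 481.4 ]
 [ -1.    -0.01   0.02 309.03]
 [ -0.01  -0.49  -0.87 103.71]
 [  0.     0.     0.     1.  ]]
```

View pics/w3.png

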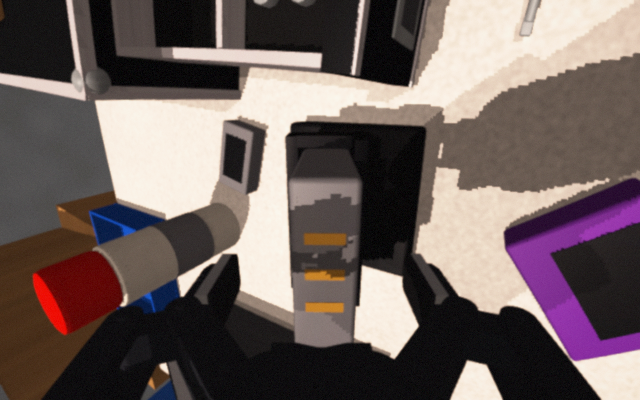

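The brick at (323,260) is centred between the fingers (238 and 405). Closing now.

Emit:
move_arm(plan=[[[0,0,0],[0,0,0],0],[[0,0,0],[0,0,0],0],[[0,0,0],[0,0,0],0],[[0,0,0],[0,0,0],0],[[0,0,0],[0,0,0],0],[[0,0,0],[0,0,0],0],[[0,0,0],[0,0,0],0],[[0,0,0],[0,0,0],0]])

```text
clock: 10.55
eef_pos: [480.9, 309.3, 104.1]
tool_rot: [-2.626, 0.014, -1.556]
force: [-5.7, -0.5, 5.3]
width: 32.7
gripper_force: 60.1
```

Emit:
move_arm(plan=[[[-3,0,5],[0,0,0],0],[[-4,0,7],[0,0,0],0],[[-4,0,7],[0,0,0],0],[[-4,0,7],[0,0,0],0],[[-4,0,7],[0,0,0],0],[[-4,0,7],[0,0,0],0],[[-4,0,7],[0,0,0],0],[[-4,0,7],[0,0,0],0],[[-4,0,7],[0,0,0],0],[[0,0,0],[0,0,0],0]])

```text
clock: 11.8
eef_pos: [446.3, 309.4, 165.5]
tool_rot: [-2.625, 0.014, -1.556]
force: [-0.6, 0.4, -5.2]
width: 32.7
gripper_force: 60.6
```

Emit:
move_arm(plan=[[[-3,0,10],[0,0,0],0],[[0,0,13],[0,0,0],0],[[0,0,13],[0,0,0],0],[[0,0,13],[0,0,0],0],[[0,0,13],[0,5,0],0],[[0,0,5],[0,5,0],0],[[0,0,0],[0,5,0],0],[[0,0,0],[0,5,0],0],[[0,0,0],[0,5,0],0],[[0,0,0],[0,5,0],0]])

```text
clock: 13.05
eef_pos: [444.2, 307.0, 229.4]
tool_rot: [-3.137, 0.014, -1.566]
force: [0.2, 0.2, -4.3]
width: 32.8
gripper_force: 60.6
```

Emit:
move_arm(plan=[[[8,-20,0],[0,0,0],0],[[8,-25,0],[0,0,-1],0],[[8,-25,0],[0,0,-1],0],[[8,-25,0],[0,0,-1],0],[[8,-25,0],[0,0,-1],0],[[8,-25,0],[0,0,-1],0],[[8,-25,0],[0,0,-1],0],[[0,0,0],[0,0,0],0],[[0,0,0],[0,0,0],0]])

```text
clock: 14.18
eef_pos: [499.8, 138.3, 229.4]
tool_rot: [-3.134, 0.015, -1.67]
force: [0.3, 0.7, -5.0]
width: 32.5
gripper_force: 60.8
```

Run:
```python
from h import *
s=status.read_state(); print(s['qpos'],s['force'],s['eef_pos']);T=tool();np.save('T4.npy',T);print(T)
im=cams.get_image('wrist'); cv2.imwrite('pics/w4.png',im)
```

```text
[ 0.06  0.45 -0.53  1.85  0.27  0.9   2.44] [ 0.31  0.73 -4.97] [499.84 138.29 229.41]
[[ -0.1   -1.     0.01 499.84]
 [ -0.99   0.1    0.01 138.29]
 [ -0.01  -0.01  -1.   229.41]
 [  0.     0.     0.     1.  ]]
```

View pics/w4.png

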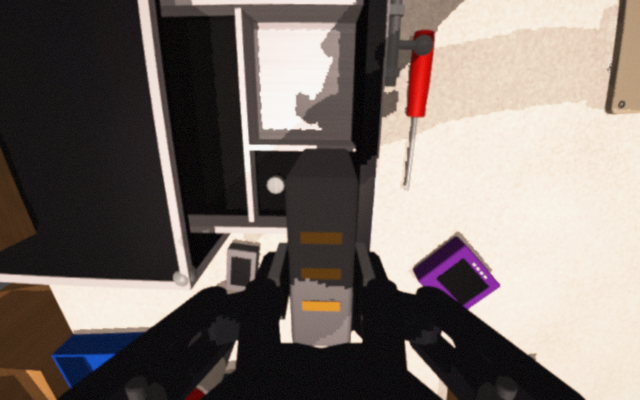

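The drawer bay is at columns 249-355 and rows 16-145. The +x divider's top edge is near column 248, the +y divider's near row 145, the -y side's near row 15, and the knob is at (423,44).

Run:
```python
from h import *
T=np.load('T4.npy')
im=cv2.imread('pics/w4.png'); g=cv2.cvtColor(im,cv2.COLOR_BGR2GRAY)
for r in (60,80,110): print('row',r,g[r,232:262:2],g[r,340:395:3])
for c in (270,290,320): print('col',c,g[0:30:2,c],g[130:156:2,c])
print('knob',onz('wrist',(423,44),100,T))
for n,p,z in [('+x div lo',(249,140),73),('+x div hi',(243,20),73),('+y div L',(252,145),73),('+y div R',(352,146),73),('-y side L',(245,16),85),('-y side R',(355,16),85),('floor +x-y',(258,24),18),('caseF corner+y',(181,280),150)]:
    print(n,onz('wrist',p,z,T))
```

```text
row 60 [ 27  26  47 226 240 234 117  73  70  68  71  85 127 153 235] [92 90 88 91 92 14  8  7 10 33 36 30 24 17 17 82 63 68 63]
row 80 [ 24  29  29 117 235 242 206  84  72  73  71  70 118 134 231] [90 86 89 91 81  8  8 11 11  9 14 17 12 10 51 67 63 67 68]
row 110 [ 26  28  30  27 119 242 244 198  79  72  68  71  76 123 180] [ 83  86  85  86  46   9   8   5  15  12   4  18  14  19  87  96  98  94
 112]
col 270 [235 230 128  89  92  91  93  91  88  91  86 146 208 205 214] [132 124 127 130 120  84  78 137 246 248 179  24  21]
col 290 [237 232 125  91  90  90  91  92  88  88  89 155 206 207 216] [119  84  82  84  81  73  74 114 234 240 193  26  22]
col 320 [238 238 163  91  93  90  90  91  87  89  88 146 208 207 220] [141  80  81  86  85  76  70  69  78  62  39  40  41]
knob [392.93  12.74 100.  ]
+x div lo [577.33  87.35  73.  ]
+x div hi [563.01 -31.43  73.  ]
+y div L [574.93  93.19  73.  ]
+y div R [463.37 105.57  73.  ]
-y side L [557.81 -31.32  85.  ]
-y side R [452.85 -20.05  85.  ]
floor +x-y [558.39 -40.35  18.  ]
caseF corner+y [652.37 211.78 150.  ]
```

Emit:
move_arm(plan=[[[2,-20,0],[0,0,0],0],[[2,-22,0],[0,0,0],0],[[2,-22,0],[0,0,0],0],[[2,-22,0],[0,0,0],0],[[2,-20,0],[0,0,0],0],[[0,0,-20],[0,0,0],0],[[0,0,-25],[0,0,0],0],[[0,0,-20],[0,0,0],0],[[0,0,0],[0,0,0],0]])

```text
clock: 15.35
eef_pos: [508.9, 32.9, 163.4]
tool_rot: [-3.137, 0.015, -1.669]
force: [0.5, 0.5, -4.1]
width: 32.4
gripper_force: 60.9
```

Run:
```python
from h import *
s=status.read_state(); T=tool();print(s['force'],s['eef_pos'],s['tool_rot'],s['qpos']);np.save('T5.npy',T)
```

```text
[ 0.46  0.5  -4.05] [508.89  32.85 163.44] [-3.14  0.01 -1.67] [ 0.22  0.52 -0.48  1.95  0.33  0.74  2.59]
```

Emit:
move_arm(plan=[[[0,0,-15],[0,0,0],0],[[0,0,-18],[0,0,0],0],[[0,0,-18],[0,0,0],0],[[0,0,-15],[0,0,0],0],[[0,0,-12],[0,0,0],0],[[0,0,-8],[0,0,0],0],[[0,0,-4],[0,0,0],0],[[0,0,0],[0,0,0],0],[[0,0,0],[0,0,0],0]])

```text
clock: 16.48
eef_pos: [510.7, 32.2, 75.0]
tool_rot: [-3.133, 0.015, -1.671]
force: [-0.3, -0.2, -4.0]
width: 32.6
gripper_force: 60.9
```

Emit:
move_arm(plan=[[[0,0,-1.5],[0,0,0],0],[[0,0,-1.5],[0,0,0],0],[[0,0,0],[0,0,0],0]])

```text
clock: 16.85
eef_pos: [510.2, 32.1, 71.5]
tool_rot: [-3.134, 0.015, -1.671]
force: [0.7, -0.7, -4.0]
width: 32.6
gripper_force: 60.9
```

Emit:
move_arm(plan=[[[0,0,-1.5],[0,0,0],0],[[0,0,-1],[0,0,0],0],[[0,0,0],[0,0,0],0]])

```text
clock: 17.23
eef_pos: [510.2, 32.1, 69.0]
tool_rot: [-3.134, 0.015, -1.671]
force: [-0.1, 0.5, -4.5]
width: 32.7
gripper_force: 60.9
```

Emit:
move_arm(plan=[[[0,0,-1],[0,0,0],0],[[0,0,-0.5],[0,0,0],0],[[0,0,0],[0,0,0],0]])

```text
clock: 17.6
eef_pos: [510.3, 32.1, 67.6]
tool_rot: [-3.134, 0.015, -1.671]
force: [-0.0, -0.6, -4.5]
width: 32.6
gripper_force: 60.9
```

Emit:
move_arm(plan=[[[0,0,-1],[0,0,0],0],[[0,0,-0.5],[0,0,0],0],[[0,0,0],[0,0,0],0]])

```text
clock: 17.98
eef_pos: [510.3, 32.1, 66.1]
tool_rot: [-3.133, 0.015, -1.671]
force: [-0.3, 0.4, -4.4]
width: 32.6
gripper_force: 60.9
```

Emit:
move_arm(plan=[[[0,0,-1],[0,0,0],0],[[0,0,0],[0,0,0],0]])

```text
clock: 18.23
eef_pos: [510.4, 32.1, 65.1]
tool_rot: [-3.133, 0.015, -1.671]
force: [0.1, -1.0, -3.8]
width: 32.6
gripper_force: 60.9
```

Emit:
move_arm(plan=[[[0,0,-1],[0,0,0],0],[[0,0,0],[0,0,0],0]])

```text
clock: 18.48
eef_pos: [510.7, 32.0, 65.0]
tool_rot: [-3.132, 0.015, -1.671]
force: [-1.7, 0.2, 4.9]
width: 32.8
gripper_force: 62.0
```

Emit:
move_arm(plan=[[[0,0,-1],[0,0,0],0],[[0,0,0],[0,0,0],0]])

```text
clock: 18.73
eef_pos: [511.7, 31.8, 64.9]
tool_rot: [-3.13, 0.015, -1.671]
force: [-3.5, -2.0, 12.2]
width: 32.6
gripper_force: 62.8
```

Emit:
move_arm(plan=[[[0,0,0],[0,0,0],0.65],[[0,0,0],[0,0,0],0.65],[[0,0,0],[0,0,0],0.65],[[0,0,0],[0,0,0],0.65],[[0,0,0],[0,0,0],0.65]])

```text
clock: 19.35
eef_pos: [510.3, 32.1, 63.0]
tool_rot: [-3.134, 0.015, -1.671]
force: [-0.2, -0.2, 0.3]
width: 55.2
gripper_force: 0.0
```

Emit:
move_arm(plan=[[[0,0,10],[0,0,0],0.65],[[0,0,15],[0,0,0],0.65],[[0,0,20],[0,0,0],0.65],[[0,0,20],[0,0,0],0.65],[[0,0,20],[0,0,0],0.65],[[0,0,20],[0,0,0],0.65],[[0,0,20],[0,0,0],0],[[0,0,20],[0,0,0],0],[[0,0,0],[0,0,0],0]])

```text
clock: 20.48
eef_pos: [511.5, 32.4, 210.3]
tool_rot: [-3.129, 0.016, -1.671]
force: [0.9, 0.7, -0.1]
width: 1.4
gripper_force: 0.0
```

Run:
```python
from h import *
s=status.read_state(); T=tool();print(s['force'],s['eef_pos'],s['tool_rot'],s['qpos'],s['width']);np.save('T6.npy',T)
im=cams.get_image('wrist'); cv2.imwrite('pics/w6.png',im)
b=cams.get_image('side'); cv2.imwrite('pics/s6.png',b)
c=cv2.resize(im[0:360,140:500],(400,400)); d=cv2.resize(b[100:250,200:350],(400,400),interpolation=cv2.INTER_CUBIC)
cv2.imwrite('pics/m6.png',np.hstack([c,d]))
```

```text
[ 0.9   0.7  -0.13] [511.53  32.36 210.28] [-3.13  0.02 -1.67] [ 0.26  0.46 -0.52  1.9   0.29  0.84  2.63] 1.396150253107362
```

View pics/m6.png

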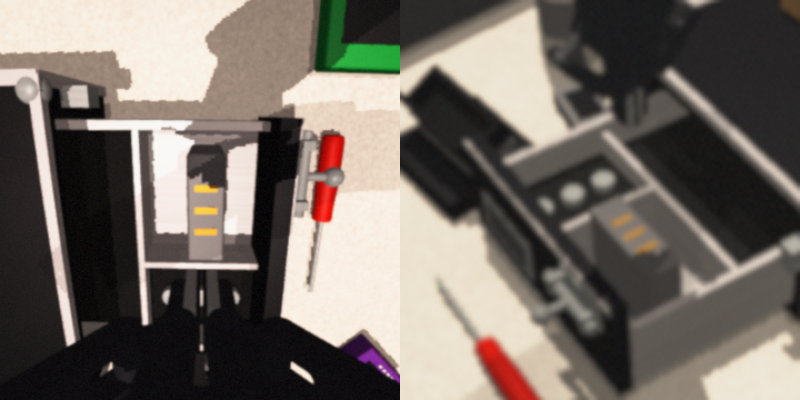

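The brick stands upright in the bay (montage left (205,205), right (640,245)). The knob is at wrist pixel (442,159). Next: shut the drawer, pushing left of centre.

Emit:
move_arm(plan=[[[-15,12,0],[0,0,0],0],[[-21,18,0],[0,0,0],0],[[-21,18,0],[0,0,0],0],[[-21,18,0],[0,0,0],0],[[-21,18,0],[0,0,0],0],[[-21,16,0],[0,0,0],0],[[0,0,-20],[0,0,0],0],[[0,0,-20],[0,0,0],0],[[0,0,0],[0,0,0],0]])

```text
clock: 21.7
eef_pos: [387.7, 132.0, 166.9]
tool_rot: [-3.138, 0.014, -1.669]
force: [-0.2, 0.8, 0.5]
width: 0.1
gripper_force: 0.0
```

Run:
```python
from h import *
T=np.load('T6.npy')
k=onz('wrist',(442.4,159.3),100,T); ex=np.array([.9945,-.1045,0]);ey=np.array([.1045,.9945,0]); print('knob',k,k@ex,k@ey)
for n,p in (('corner-y',(140+30*.9,92*.9)),): q=onz('wrist',p,150,T); print(q,q@ex,q@ey)
# keeper staple near (82,97) in montage
q=onz('wrist',(140+82*.9,97*.9),100,T); print('staple',q,q@ex,q@ey)
s=status.read_state(); print(s['qpos'],s['eef_pos'],s['tool_rot'])
```

```text
knob [392.5   13.91 100.  ] 388.88288669865796 54.853052495175554
[618.27 -76.4  150.  ] 622.8534797662084 -11.368161744456204
staple [601.31 -73.48 100.  ] 605.6829194771371 -10.238705265159181
[ 0.01  0.39 -0.53  2.19  0.32  0.62  2.3 ] [387.7  132.04 166.89] [-3.14  0.01 -1.67]
```

Emit:
move_arm(plan=[[[0,0,-20],[0,0,0],0],[[0,0,-20],[0,0,0],0],[[0,0,-20],[0,0,0],0],[[0,0,-11],[0,0,0],0],[[0,0,0],[0,0,0],0],[[10,-1,0],[0,0,0],0],[[10,-1,0],[0,0,0],0],[[5,-0.5,0],[0,0,0],0],[[5,-0.5,0],[0,0,0],0],[[5,-0.5,0],[0,0,0],0]])

```text
clock: 22.95
eef_pos: [425.6, 128.5, 97.1]
tool_rot: [-3.134, 0.015, -1.671]
force: [-0.6, 0.8, -0.5]
width: 0.1
gripper_force: 0.0
```

Emit:
move_arm(plan=[[[5,-0.5,0],[0,0,0],0],[[6,-0.6,0],[0,0,0],0],[[8,-0.8,0],[0,0,0],0],[[8,-0.8,0],[0,0,0],0],[[8,-0.8,0],[0,0,0],0],[[8,-0.8,0],[0,0,0],0],[[8,-0.8,0],[0,0,0],0],[[8,-0.8,0],[0,0,0],0],[[8,-0.8,0],[0,0,0],0],[[8,-0.8,0],[0,0,0],0]])

```text
clock: 24.2
eef_pos: [500.6, 120.4, 97.0]
tool_rot: [-3.134, 0.014, -1.671]
force: [-3.0, -2.7, -0.7]
width: -0.2
gripper_force: 1.5
```

Emit:
move_arm(plan=[[[10,-1,0],[0,0,0],0],[[10,-1,0],[0,0,0],0],[[10,-1,0],[0,0,0],0],[[10,-1,0],[0,0,0],0],[[10,-1,0],[0,0,0],0],[[10,-1,0],[0,0,0],0],[[10,-1,0],[0,0,0],0],[[8,-0.8,0],[0,0,0],0],[[6,-0.6,0],[0,0,0],0],[[6,-0.6,0],[0,0,0],0]])

```text
clock: 25.45
eef_pos: [590.6, 112.3, 97.2]
tool_rot: [-3.133, 0.015, -1.67]
force: [-3.3, -1.2, -0.6]
width: -0.3
gripper_force: 1.5
```

Emit:
move_arm(plan=[[[4,-0.4,0],[0,0,0],0],[[3,-0.3,0],[0,0,0],0],[[0,0,0],[0,0,0],0]])

```text
clock: 25.82
eef_pos: [598.2, 111.8, 97.3]
tool_rot: [-3.132, 0.016, -1.671]
force: [-0.9, -0.0, -0.4]
width: 0.1
gripper_force: 0.5
```

Emit:
move_arm(plan=[[[3,-0.3,0],[0,0,0],0],[[3,-0.3,0],[0,0,0],0],[[3,-0.3,0],[0,0,0],0],[[0,0,0],[0,0,0],0]])

```text
clock: 26.32
eef_pos: [607.3, 110.8, 97.3]
tool_rot: [-3.132, 0.016, -1.671]
force: [-1.0, -0.2, 0.2]
width: 0.1
gripper_force: 0.4
```

Emit:
move_arm(plan=[[[3,-0.3,0],[0,0,0],0],[[3,-0.3,0],[0,0,0],0],[[0,0,0],[0,0,0],0]])

```text
clock: 26.7
eef_pos: [613.1, 110.1, 97.2]
tool_rot: [-3.132, 0.016, -1.671]
force: [-1.2, -0.8, 0.6]
width: -0.3
gripper_force: 0.4
```

Emit:
move_arm(plan=[[[2,-0.2,0],[0,0,0],0],[[2,-0.2,0],[0,0,0],0],[[0,0,0],[0,0,0],0]])

```text
clock: 27.08
eef_pos: [616.7, 109.6, 97.1]
tool_rot: [-3.133, 0.016, -1.671]
force: [-0.0, 1.0, 0.2]
width: 0.1
gripper_force: 0.8
```

Emit:
move_arm(plan=[[[2,-0.2,0],[0,0,0],0],[[2,-0.2,0],[0,0,0],0],[[0,0,0],[0,0,0],0]])

```text
clock: 27.45
eef_pos: [620.8, 109.1, 97.1]
tool_rot: [-3.133, 0.015, -1.671]
force: [-1.5, 1.1, 0.6]
width: 0.3
gripper_force: 0.8
```

Emit:
move_arm(plan=[[[2,-0.2,0],[0,0,0],0],[[2,-0.2,0],[0,0,0],0],[[0,0,0],[0,0,0],0]])

```text
clock: 27.82
eef_pos: [620.6, 109.0, 97.1]
tool_rot: [-3.14, 0.013, -1.67]
force: [-11.0, 0.3, 8.7]
width: 0.5
gripper_force: 5.6
```

Emit:
move_arm(plan=[[[2,-0.2,0],[0,0,0],0],[[1,-0.1,0],[0,0,0],0],[[0,0,0],[0,0,0],0]])

```text
clock: 28.2
eef_pos: [620.4, 108.9, 97.1]
tool_rot: [3.138, 0.012, -1.669]
force: [-18.6, 0.5, 14.9]
width: 0.2
gripper_force: 9.3
```

The reaction has an upward part (15 N), so the widening knuckles may be touching the case's top edge. I'll back off, turn the gripper 90° so its narrow side faces the case, and push again.

Emit:
move_arm(plan=[[[-10,1,0],[0,0,0],0],[[-20,2,0],[0,0,0],0],[[-20,2,0],[0,0,-4],0],[[-5,0,0],[0,0,-10],0],[[0,0,0],[0,0,-10],0],[[0,0,0],[0,0,-10],0],[[0,0,0],[0,0,-10],0],[[0,0,0],[0,0,-10],0],[[0,0,0],[0,0,-10],0],[[0,0,0],[0,0,-10],0]])

```text
clock: 29.45
eef_pos: [573.6, 112.9, 97.4]
tool_rot: [-3.133, 0.018, -2.968]
force: [0.2, 1.0, 0.4]
width: -0.3
gripper_force: 0.0
```

Emit:
move_arm(plan=[[[0,0,0],[0,0,-10],0],[[0,0,0],[0,0,-6],0],[[0,0,0],[0,0,0],0],[[0,0,0],[0,0,0],0]])

```text
clock: 29.95
eef_pos: [572.9, 113.2, 97.2]
tool_rot: [-3.133, 0.016, 3.044]
force: [-0.5, 0.2, -0.4]
width: -0.2
gripper_force: 0.0
```

Run:
```python
from h import *
s=status.read_state(); T=tool();print(s['force'],s['eef_pos'],s['tool_rot'],s['qpos'],s['width']);print(T)
np.save('T7.npy',T);cv2.imwrite('pics/w7.png',cams.get_image('wrist'));cv2.imwrite('pics/s7.png',cams.get_image('side'));cv2.imwrite('pics/sc7.png',cams.get_image('scene'))
```

```text
[-0.49  0.19 -0.39] [572.85 113.21  97.22] [-3.13  0.02  3.04] [-0.26  0.67  0.01  1.82  0.01  0.64  1.21] -0.20673234140154984
[[ -1.     0.1    0.02 572.85]
 [  0.1    1.    -0.01 113.21]
 [ -0.02  -0.01  -1.    97.22]
 [  0.     0.     0.     1.  ]]
```

Emit:
move_arm(plan=[[[10,-1,0],[0,0,0],0],[[10,-1,0],[0,0,0],0],[[10,-1,0],[0,0,0],0],[[8,-0.8,0],[0,0,0],0],[[5,-0.5,0],[0,0,0],0],[[3,-0.3,0],[0,0,0],0],[[3,-0.3,0],[0,0,0],0],[[0,0,0],[0,0,0],0]])

```text
clock: 31.1
eef_pos: [621.1, 108.5, 97.0]
tool_rot: [-3.133, 0.015, 3.042]
force: [-1.9, -0.1, -0.2]
width: 0.1
gripper_force: 0.8
```

Emit:
move_arm(plan=[[[2,-0.2,0],[0,0,0],0],[[2,-0.2,0],[0,0,0],0],[[0,0,0],[0,0,0],0]])

```text
clock: 31.48
eef_pos: [623.6, 108.2, 97.0]
tool_rot: [-3.133, 0.012, 3.042]
force: [-5.8, 0.6, 2.6]
width: -0.2
gripper_force: 2.9
```

Emit:
move_arm(plan=[[[2,-0.2,0],[0,0,0],0],[[2,-0.2,0],[0,0,0],0],[[0,0,0],[0,0,0],0]])

```text
clock: 31.85
eef_pos: [623.4, 108.2, 97.0]
tool_rot: [-3.132, 0.004, 3.042]
force: [-14.6, -0.0, 11.3]
width: -0.1
gripper_force: 7.5
```

Emit:
move_arm(plan=[[[2,-0.2,0],[0,0,0],0],[[2,-0.2,0],[0,0,0],0],[[0,0,0],[0,0,0],0]])

```text
clock: 32.22
eef_pos: [623.1, 108.1, 96.9]
tool_rot: [-3.131, -0.004, 3.043]
force: [-24.4, 0.4, 19.6]
width: 0.2
gripper_force: 12.2
```

Emit:
move_arm(plan=[[[-8,0.8,0],[0,0,0],0],[[-8,0.8,0],[0,-4,0],0],[[0,0,0],[0,-4,0],0],[[0,0,0],[0,0,0],0],[[5,-0.5,0],[0,0,0],0],[[2,-0.2,0],[0,0,0],0],[[0,0,0],[0,0,0],0]])

```text
clock: 33.1
eef_pos: [625.3, 108.0, 97.0]
tool_rot: [3.136, 0.155, 3.04]
force: [0.2, 0.2, -0.9]
width: 0.2
gripper_force: 0.0
```

Emit:
move_arm(plan=[[[2,-0.2,0],[0,0,0],0],[[2,-0.2,0],[0,0,0],0],[[2,-0.2,0],[0,0,0],0],[[0,0,0],[0,0,0],0]])

```text
clock: 33.6
eef_pos: [628.0, 107.8, 96.6]
tool_rot: [3.137, 0.15, 3.041]
force: [-5.8, -0.1, 4.2]
width: 0.2
gripper_force: 2.9
```

Emit:
move_arm(plan=[[[2,-0.2,0],[0,0,0],0],[[2,-0.2,0],[0,0,0],0],[[0,0,0],[0,0,0],0]])

```text
clock: 33.98
eef_pos: [628.1, 107.7, 96.4]
tool_rot: [3.138, 0.143, 3.042]
force: [-14.8, 0.7, 12.6]
width: 0.2
gripper_force: 8.8
```

Emit:
move_arm(plan=[[[2,-0.2,0],[0,0,0],0],[[2,-0.2,0],[0,0,0],0],[[0,0,0],[0,0,0],0]])

```text
clock: 34.35
eef_pos: [628.0, 107.7, 96.3]
tool_rot: [3.139, 0.135, 3.042]
force: [-25.8, 1.1, 23.3]
width: -0.1
gripper_force: 14.8
```

Emit:
move_arm(plan=[[[-8,0.8,0],[0,0,0],0],[[-8,0.8,-3],[0,-4,0],0],[[-4,0.4,-3],[0,-4,0],0],[[0,0,-3],[0,-3,0],0],[[0,0,-2],[0,0,0],0],[[8,-0.8,0],[0,0,0],0],[[5,-0.5,0],[0,0,0],0],[[3,-0.3,0],[0,0,0],0],[[0,0,0],[0,0,0],0]])

```text
clock: 35.48
eef_pos: [630.9, 102.9, 85.9]
tool_rot: [3.132, 0.3, 3.037]
force: [-0.0, -0.4, 0.4]
width: 0.1
gripper_force: 0.0
```

Emit:
move_arm(plan=[[[3,-0.3,0],[0,0,0],0],[[2,-0.2,0],[0,0,0],0],[[2,-0.2,0],[0,0,0],0],[[0,0,0],[0,0,0],0]])

```text
clock: 35.98
eef_pos: [631.4, 102.6, 84.5]
tool_rot: [3.135, 0.291, 3.039]
force: [-17.3, 1.3, 12.4]
width: 0.2
gripper_force: 8.7
```

Emit:
move_arm(plan=[[[-10,1,0],[0,0,0],0],[[-20,2,1],[0,0,0],0],[[-20,2,1],[0,4.5,0],0],[[-20,2,1],[0,4.5,0],0],[[0,0,1],[0,4.5,0],0],[[0,0,0],[0,3.5,0],0],[[0,0,0],[0,0,0],0],[[0,0,0],[0,0,0],0]])

```text
clock: 36.98
eef_pos: [567.1, 109.0, 89.6]
tool_rot: [-3.12, 0.005, 3.042]
force: [-0.4, -1.2, 0.1]
width: 0.2
gripper_force: 0.0
```

Run:
```python
from h import *
s=status.read_state(); T=tool();print(s['eef_pos'],s['tool_rot'],s['qpos']);np.save('T8.npy',T)
w=cams.get_image('wrist');b=cams.get_image('side')
cv2.imwrite('pics/w8.png',w);cv2.imwrite('pics/s8.png',b)
s7=cv2.imread('pics/s7.png').astype(float); e=[.9945,-.1045,0]
exp=proj('side',[581.5,-6.4,100]); print('exp knob side',exp, 'exp wrist',proj('wrist',[581.5,-6.4,100],T))
x,y=exp.astype(int)
p=lambda i:cv2.GaussianBlur(cv2.cvtColor(i.astype(np.uint8),cv2.COLOR_BGR2GRAY),(3,3),0).astype(np.float32)[y-20:y+20,x-25:x+25]
print('shift s7->s8',cv2.phaseCorrelate(p(s7),p(b)))
g0=cv2.cvtColor(cv2.imread('pics/s6.png'),cv2.COLOR_BGR2GRAY); kx,ky=252,217
# knob template from before, matched now
t=g0[ky-8:ky+9,kx-8:kx+9]; g=cv2.cvtColor(b,cv2.COLOR_BGR2GRAY)
for im in (s7.astype(np.uint8),b):
    g=cv2.cvtColor(im,cv2.COLOR_BGR2GRAY); m=cv2.matchTemplate(g[y-30:y+30,x-40:x+40],t,cv2.TM_CCOEFF_NORMED); _,v,_,l=cv2.minMaxLoc(m); print(v,l[0]+8+x-40,l[1]+8+y-30)
print(onz('side',(l[0]+8+x-40,l[1]+8+y-30),100), onz('side',(252,217),100))
```

```text
[567.09 109.02  89.63] [-3.12  0.01  3.04] [-0.01  0.7  -0.38  1.82  0.42  0.7   0.84]
exp knob side [321.22 183.74] exp wrist [147.82 277.31]
shift s7->s8 ((0.29758882916036455, -0.14331713248843414), 0.8163479187488556)
0.9286205768585205 294 167
0.9193239808082581 289 161
[573.93 105.05 100.  ] [396.93  16.08 100.  ]
```

Run:
```python
from h import *
T=np.load('T8.npy'); w=cv2.imread('pics/w8.png'); b=cv2.imread('pics/s8.png')
g0=cv2.cvtColor(cv2.imread('pics/s6.png'),cv2.COLOR_BGR2GRAY); g=cv2.cvtColor(b,cv2.COLOR_BGR2GRAY)
t=g0[206:229,244:284]  # knob at 252,217 plus stem and bolt
m=cv2.matchTemplate(g[165:205,305:365],t,cv2.TM_CCOEFF_NORMED); _,v,_,l=cv2.minMaxLoc(m); k=(305+l[0]+8,165+l[1]+11); print('side knob',v,k,onz('side',k,100))
gw=cv2.cvtColor(w,cv2.COLOR_BGR2GRAY)
c=cv2.HoughCircles(cv2.medianBlur(gw[220:340,80:240],3),cv2.HOUGH_GRADIENT,1,15,param1=80,param2=12,minRadius=7,maxRadius=18)
for a in (c[0][:6] if c is not None else []): p=(a[0]+80,a[1]+220); print('wrist',p,a[2],onz('wrist',p,100,T), tri(ray('wrist',p,T),ray('side',k)))
print(gw[225:335:6,90:236:6])
```

```text
side knob 0.6769552826881409 (314, 187) [561.57  -3.39 100.  ]
wrist (np.float32(144.5), np.float32(274.5)) 16.3 [579.25  -8.04 100.  ] (array([569.04,  -2.47, 102.41]), np.float64(15.16946503957109))
wrist (np.float32(110.5), np.float32(294.5)) 17.4 [593.28 -38.14 100.  ] (array([564.9 , -11.77, 118.74]), np.float64(25.94465503641023))
wrist (np.float32(113.5), np.float32(317.5)) 11.8 [612.56 -43.17 100.  ] (array([570.5 ,  -9.78, 121.66]), np.float64(38.65807875952699))
wrist (np.float32(142.5), np.float32(297.5)) 8.2 [596.94 -15.34 100.  ] (array([574.19,  -2.32, 107.19]), np.float64(29.009538903447933))
[[241 241 241 241 230 192 183 235 240 241 242 241 240 242 238 206 144 243
  241 243 241 243 243 245 242]
 [243 239 241 244 233 142 141 135 239 241 154 153 166 203 200 237 146 208
  214 211 179 218 227 242 241]
 [237 240 236 239 142 139 138 142 238 237 137 134 140 141 140 139 139 141
  141 145 135 103 174 230 241]
 [240 241 232 136 136 139 138 138 140 143 138 139 135 139 142 140 147 145
  138 145 145 129 106 161 149]
 [241 241 240 139 134 146 139 140 142 131 139 106 101 130 138 145
[... 810 characters left out ...]
 9  89 181  96   9  11   7  15   9  27
   19   9   7   9   8  10  12]
 [125  47  71  66  64  63  58  53  47  40 189 121  19  18  12  12  58  62
   54   5  11  12  15  12  13]
 [ 68  64 149  57  59 138 141 136 135 129 188 126 113 109 103  72  60  72
   85  65   8  16  13  11  12]
 [ 10  17 176 187 131 180 183 181 179 178 177 176 176 174 171 137 114 114
   17   9  13  14  14  14  16]
 [ 10   8   0 191 185  49  54  63  63  66  74  83  89 100 120 184  52  14
   13  18  17   5  13  12  12]
 [  9  10  10  93  94  55  60  62  62  68  63  58  61  62  35  16  17  12
    9  16   8   7  13  17  13]
 [ 10   8  48  57  56  61  62  60  59  57  56  61  50   7   8   3  11  15
   11  16  12  14  13  11   5]]
```

The knob is at wrist (145,277), about (580,-7,100). It sits 40 mm off a panel that is flush with the case front (u≈618), so the drawer is shut. Now the bolt.

Emit:
move_arm(plan=[[[3,-14,0],[0,0,0],0],[[4,-16,0],[0,0,0],0],[[4,-15,0],[0,0,0],0],[[4,-15,0],[0,0,0],0],[[3,-13,0],[0,0,0],0],[[0,0,0],[0,0,0],0],[[-1,-8,0],[0,0,0],0],[[-0.6,-6,0],[0,0,0],0],[[-0.6,-6,0],[0,0,0],0],[[0,0,0],[0,0,0],0]])

```text
clock: 38.33
eef_pos: [583.3, 15.5, 89.9]
tool_rot: [-3.12, 0.005, 3.041]
force: [-0.9, -0.3, 0.1]
width: 0.1
gripper_force: 0.0
```

Emit:
move_arm(plan=[[[-0.6,-6,0],[0,0,0],0],[[-0.6,-6,0],[0,0,0],0],[[-0.5,-5,0],[0,0,0],0],[[-0.4,-4,0],[0,0,0],0],[[0,0,0],[0,0,0],0]])

```text
clock: 38.95
eef_pos: [581.3, -5.3, 89.9]
tool_rot: [-3.121, 0.005, 3.041]
force: [0.8, -0.1, 0.0]
width: -0.1
gripper_force: 0.0
```

Emit:
move_arm(plan=[[[-0.3,-3,0],[0,0,0],0],[[-0.3,-3,0],[0,0,0],0]])

```text
clock: 39.2
eef_pos: [580.7, -10.8, 89.9]
tool_rot: [-3.121, 0.005, 3.042]
force: [0.3, -0.1, -0.3]
width: -0.2
gripper_force: 0.0
```

Emit:
move_arm(plan=[[[-0.3,-3,0],[0,0,0],0],[[-0.3,-3,0],[0,0,0],0],[[0,0,0],[0,0,0],0]])

```text
clock: 39.58
eef_pos: [580.1, -17.2, 89.9]
tool_rot: [-3.121, 0.005, 3.041]
force: [0.8, 0.0, 0.9]
width: 0.2
gripper_force: 0.0
```

Run:
```python
from h import *
T=tool();np.save('T9.npy',T); w=cams.get_image('wrist');cv2.imwrite('pics/w9.png',w);b=cams.get_image('side');cv2.imwrite('pics/s9.png',b)
K=np.array([580,-7,100.])
for d in (0,10,20,30): print(d,proj('wrist',K-d*np.array([.1045,.9945,0]),T),proj('side',K-d*np.array([.1045,.9945,0])))
e=proj('wrist',K-15*np.array([.1045,.9945,0]),T).astype(int); g=cv2.cvtColor(w,cv2.COLOR_BGR2GRAY); y0=max(e[1]-40,0);x0=e[0]-60
print(x0,y0); print(g[y0:e[1]+42:5,x0:x0+125:5])
```

```text
0 [336.88 242.99] [320.91 184.18]
10 [320.35 242.78] [323.39 186.66]
20 [303.86 242.55] [325.9  189.17]
30 [287.42 242.3 ] [328.44 191.71]
252 202
[[136 131 134 135 135 138 138 166 233 208 211  92 170 218 217 220 221 217
  220 218 222 222 217 224 219]
 [131 146 141 135 138 136 171 237 236 215 217  99 119 210 211 210 192 212
  212 216 215 216 211 212 210]
 [152 236 234 161 129 126 138 140 128 133 128  93  96  92  89  93  92  99
   98 179 217 215 215 220 217]
 [139 219 213 152 133 132 135 131 117 104  93  87  91  91  94  93  98  96
   93 170 214 216 209 214 212]
 [125 138 132 135 133 134 132 114  93  88  93  97  97  97  94  95  97  90
   95  94  97  92  92  89  96]
 [136 136 133 136 123 105 103 102  95  90  94  89  88  92  92  97  97  89
   93  93 100  98  91  94  95]
 [ 88  72  84 119  88  84  94  89  89  88  92  88  87  89  95  91  56  54
   63  92  96  95  93  95  94]
 [ 77  72  11  12  11   0  37  30  32  28  26  22  17  24  22  59  56  64
   59  54   9   8  13  12   7]
 [ 76  63   6   4   1   4  40  38  42  50  48  61  66  57  30  56  62  65
   61  61  66  67  72  72  73]
 [ 75  14  10  13  10  11   7   7   1   5   7  12  59  52   8  58  60  69
   60  61  11  11   0   5  13]
 [ 55  10   5   8  10   5   7   8   8   5   7  25  62  48   9  61  61  17
   17  60   8  10   9   2   2]
 [ 24   8   8  15   2   3   6   9   7  12  13  34  58  53   9  60  61  12
   11  15   9   6   9   8   6]
 [ 55   4   0   4   6   3   4  10   9  13  10  42  60  44  10  59  62  17
   15  13   6   3  11   0  12]
 [ 80   8   8   6   0   6   2  10  23  14  12  49  61  49  12  62  61  17
   10  13   7   3   8   7  10]
 [121   6  10   6   5  12   9  28  32  11  15  55  61  44  11  60  61  25
   16   9   7   1   6  44  56]
 [134   7   8   5   8  53  54  55  17  13  13  38  63  44  15  67  55  20
   12  15  48  54  55  55  53]
 [ 63   6   4   6  21 128 133  42  12  11  12  11  16  47  14  32  13  18
   10   9  19 110 107  97  54]]
```

Run:
```python
from h import *
np.set_printoptions(linewidth=260)
g=cv2.cvtColor(cv2.imread('pics/w9.png'),cv2.COLOR_BGR2GRAY)
print(g[225:345:5,230:410:5])
a=cv2.cvtColor(cv2.imread('pics/s8.png'),cv2.COLOR_BGR2GRAY);b=cv2.cvtColor(cv2.imread('pics/s9.png'),cv2.COLOR_BGR2GRAY)
print(a[172:212:3,305:365:3]);print(b[172:212:3,305:365:3])
T=np.load('T9.npy');print(T[:3,3],proj('side',T[:3,3]),proj('wrist',T[:3,3],T))
```

```text
[[136 143 135 134 134 138 136 141 132 131 139 137  94  92  93  94  94  91  91  94  94  99  95  92  98  98  94  96 100  91  96  96  96  93  91  91]
 [132 136 134 135 134 109 108 128 114  91  94  95  90  90  96  94  89  90  94  98  91  72  81  92  90  96  95  91  92  95  97  94  96  96  92  93]
 [141 131 136 132  90  73  64   8  12  12  14  13  15  10  16  18  24  27  20  43  58  62  55  57  48  50  49  60  58  64  71  68  73  73  71  78]
 [139 132 131 127  75  75  19   3   0   9  45  70  72  70  70  72  68  69  70  60  60  61  59  61  56  66  67  66  65  62  66  69  54  53  55  54]
 [137 132 132  81  72  64   4  12   8   7   8   6  10   7   3   8  56  59   6  58  59  66  62  63  54   5  12   9  14  14   8  13  16  15  18  19]
 [132 130 112  78  73  21   7   7   6   0   0   6   7   3   8  11  62  63   9  51  62  53  50  61  39   9   3   6   2   5   9  10   9   5   8   4]
 [138 130  79  73  64  12  14  10   1   3  10   6   7   8  13  10  60  57   4  52  61  25  13  17   5   6  12   7   5   1   8  10   4   3   8   7]
 [ 65  60  64  58  61  10   7   7   8  10   4  14   3  14  16  11  58  
[... 4109 characters left out ...]
95  65  65  32  17  20  30  47  53 110 165 137  85  87  45  19]
 [222 221 220 184 104  94  64  65  33  18  18  22  27 101 161 131  80  86  37  18]
 [222 220 208 200 161 101  93  61  66  33  19  20  31  72  82  73  81  85  31  19]
 [223 214 198 198 198 172  99  93  62  66  31  19  27  68  75  80  83  83  26  17]
 [220 199 200 199 197 197 157 101  94  60  60  26  20  37  56  36  82  79  24  19]
 [202 200 198 198 200 199 190 118  96  89  53  59  27  20  18  28  83  77  20  18]
 [198 199 200 198 196 198 188 105  98  97  91  54  59  27  21  35  83  72  21  18]
 [199 196 199 194 178 192 196 165 103  95  96  89  50  61  24  42  84  64  19  20]]
[580.08 -17.21  89.87] [323.75 189.51] [320.5  237.18]
```

Run:
```python
from h import *
np.set_printoptions(linewidth=260,precision=1)
T=np.load('T8.npy')
print(tri(ray('wrist',(145,277),T),ray('side',(322.5,182))))
for z in (95,100,105): print(onz('wrist',(145,277),z,T),onz('side',(322.5,182),z))
a=cv2.cvtColor(cv2.imread('pics/s8.png'),cv2.COLOR_BGR2GRAY);b=cv2.cvtColor(cv2.imread('pics/s9.png'),cv2.COLOR_BGR2GRAY)
print(a[164:194,308:350]);print(b[164:194,308:350])
w=cv2.cvtColor(cv2.imread('pics/w8.png'),cv2.COLOR_BGR2GRAY);print(w[256:330:3,90:220:4])
```

```text
(array([582.5,  -7.1, 102.9]), np.float64(5.300107372664102))
[584.1 -12.5  95. ] [591.1  -0.3  95. ]
[581.1  -8.3 100. ] [587.7  -4.  100. ]
[578.1  -4.1 105. ] [584.3  -7.7 105. ]
[[ 40  41  51 ...  40  38  39]
 [ 40  41  49 ...  42  38  38]
 [ 42  42  48 ...  58  42  38]
 ...
 [202 212 217 ... 170 170 166]
 [204 215 220 ... 170 169 164]
 [203 215 221 ... 162 159 150]]
[[ 42  43  50 ...  39  38  39]
 [ 41  42  48 ...  40  38  37]
 [ 42  43  49 ...  53  43  40]
 ...
 [221 221 219 ... 169 168 165]
 [221 221 221 ... 169 167 163]
 [221 220 221 ... 161 158 148]]
[[240 238 238 243 239 142 139 141 135 140 120  76  75  64  13  16   6  14  14  10  10  13  18  20  21  29  31  31  54  59  60  73  78]
 [240 237 237 239 234 140 141 141 140 124  79  78  67  21   8   9   7  35  47  48  44  40  38  35  23  23  25  17  14  15  12  15   8]
 [238 237 237 239 240 140 139 142 125  80  78  69  25   3  10  11   9  73  91  90  87  83  72  72  71  71  74  74  73  70  70  72  71]
 [240 240 239 237 240 178 140 128  80  76  70  31  10  56  59  53  43  17   9  20  26  24  21  22  23  33  39  35  39  40  40  47
[... 2141 characters left out ...]
 70  14  13  15  15  15]
 [  6  14  58 148 188 184 144  95 178 183 182 181 183 183 182 183 181 181 181 180 176 180 175 172 161  71  72  16  14  14  12   6  13]
 [  4   8   3  11 182 184 173  61  74  86  97 104 120 144 147 165 170 169 173 178 181 179 189 191 169  26  15  15  12  10  10  11   7]
 [  9   6  12   9 165 187 185  58  56  57  61  58  61  62  62  61  66  64  65  68  66  79 155 140  18  13  11  11  11  12  14   9  15]
 [  8   9   7   7  55 127 156  64  57  63  59  61  59  61  60  58  60  61  62  60  61  60  47  14  14  15  15  13  17  14   8  12  11]
 [ 11   9   7   6  43  89  94  69  60  63  58  64  63  60  64  61  62  65  63  64  54  23  11  13  14  17   6  12  16   9   8  14   7]]
```

Contact is unclear, so I'll retreat a little and check numerically whether the knob moved.

Emit:
move_arm(plan=[[[1,10,0],[0,0,0],0],[[2,20,0],[0,0,0],0],[[2,25,0],[0,0,0],0],[[2,25,0],[0,0,0],0],[[-2,20,0],[0,0,0],0],[[0,0,0],[0,0,0],0]])

```text
clock: 40.42
eef_pos: [584.6, 86.5, 90.1]
tool_rot: [-3.122, 0.005, 3.046]
force: [-1.0, -0.2, 0.0]
width: 0.5
gripper_force: 0.0
```

Run:
```python
from h import *
np.set_printoptions(linewidth=260,precision=1,threshold=100000)
T=tool();np.save('T10.npy',T);print(T[:3,3]); w=cams.get_image('wrist');b=cams.get_image('side');cv2.imwrite('pics/w10.png',w);cv2.imwrite('pics/s10.png',b)
a=cv2.cvtColor(cv2.imread('pics/s8.png'),cv2.COLOR_BGR2GRAY);b=cv2.cvtColor(b,cv2.COLOR_BGR2GRAY)
print(a[170:200,312:356:2][::2]);print(b[170:200,312:356:2][::2])
K=np.array([581,-7,100.])
for d in (0,20,33):print(d,proj('wrist',K-d*np.array([.1045,.9945,0]),T))
e=proj('wrist',K-20*np.array([.1045,.9945,0]),T).astype(int);g=cv2.cvtColor(w,cv2.COLOR_BGR2GRAY);x0=max(e[0]-60,0);y0=e[1]-28;print(x0,y0);print(g[y0:y0+80:4,x0:x0+130:4])
```

```text
[584.6  86.5  90.1]
[[ 65  37  18  19  41 108 146 148 110  77  78  81  72  42  49  87 140 185 163  97  45  39]
 [ 65  35  20  20  34  77 115 129 114  79  76  79  81  75  43  50  83 140 187 170  99  51]
 [ 50  31  20  19  23  49  79 128 151 115  79  74  76  85  73  43  43  82 140 186 173 126]
 [ 44  23  19  21  19  39  67  96 139 151 115  80  75  82  85  77  48  44  79 133 179 166]
 [ 70  43  23  20  26  35  44  67 123 153 152 117  81  76  83  83  73  46  40  80 129 156]
 [ 63  70  44  38  88 121 108 131 146 131 140 152 119  90  85  78  74  75  50  55  98 119]
 [ 80  64  70  77 138 164 141 125  96  67  95 139 152 145 119  82  55  67  69  38  71  84]
 [119  82  66  90 120 131 113  70  33  21  43  88 122 143 121  83  48  33  43  24  43  74]
 [131 120  81  69  84  87  69  36  20  20  21  41  74 109 141 105  48  27  40  42  40  78]
 [137 130 120  83  67  75  44  18  19  21  18  31  65  93 115  85  64  96 118  92  64  82]
 [166 138 131 121  81  69  64  34  19  19  19  23  44  55  60  77 132 160 166 138  93  87]
 [217 190 142 132 120  84  64  60  35  18  20  19  22  23  25  64 136 168 169 1
[... 3709 characters left out ...]
  4  11   6   7  12   7]
 [ 58  69  76  79  63  67  71 129  51  14 109 112  70  60  59  70  85  86  83  78  73  72  85 188 176 117  60  61  54  54  54  52  53]
 [153  55  77  78  64  62  66  64  53  57 156 107  68  66  65 123 149 146 143 142 136 136 135 180 178 128 121 120 118 113 109  82  57]
 [183  73  74  69  63  67  65  65  53  71 179 191 190 186  85 164 179 177 177 176 176 173 171 171 170 169 169 168 159 155 151  94  88]
 [189  92  72  23   7   5   5  11   5   9 127 160 182 183 114 124 176 178 182 182 185 186 185 186 190 189 187 187 185 185 184 190 193]
 [188 144  73  24   9   8   3   6   5   5   9  52 189 189 168  50  55  60  63  67  66  71  77  89  96  97 101 106 117 119 144 182 187]]
```

Run:
```python
from h import *
np.set_printoptions(linewidth=260,precision=1,threshold=100000)
b=cv2.cvtColor(cv2.imread('pics/s9.png'),cv2.COLOR_BGR2GRAY)
print(b[150:200,306:350:2][::2])
T=np.load('T9.npy')
for z in (0,10,20,40): print(z,proj('side',T[:3,3]+[0,0,z]),proj('wrist',T[:3,3]+[0,0,z],T))
R=[ray('wrist',(146.5,277.5),np.load('T8.npy')),ray('wrist',(171.5,250),np.load('T10.npy')),ray('side',(321.5,182.5))]
A=sum(np.eye(3)-np.outer(d,d) for o,d in R);c=sum((np.eye(3)-np.outer(d,d))@o for o,d in R);X=np.linalg.solve(A,c);print('knob',X,[np.linalg.norm((np.eye(3)-np.outer(d,d))@(X-o)) for o,d in R])
```

```text
[[ 22  24  32  30  27  27  26  26  26  27  27  27  25  26  27  28  30  34  34  34  35  34]
 [ 22  23  29  31  26  26  24  26  26  25  26  25  26  27  34  37  31  34  33  33  34  34]
 [ 48  26  26  28  28  25  26  27  27  27  26  27  27  28  43  47  32  34  35  34  35  32]
 [ 66  48  26  28  27  26  26  25  27  26  25  28  26  28  42  52  38  34  35  34  34  35]
 [ 56  66  47  30  27  25  26  26  26  27  27  27  26  29  42  55  48  36  33  35  34  35]
 [ 44  57  66  46  26  27  26  25  26  25  28  28  26  27  41  53  55  41  35  35  35  38]
 [ 42  44  57  57  32  26  25  24  26  27  27  26  25  29  41  50  56  51  36  34  35  37]
 [ 43  42  50  62  35  26  25  25  26  27  27  26  28  35  45  46  53  56  43  34  37  38]
 [ 51  42  49  63  36  23  27  25  26  28  26  27  29  43  45  38  45  54  52  63  67  43]
 [ 48  49  50  62  34  18  25  28  26  24  27  25  26  32  31  31  36  46  73 144 155  86]
 [ 47  50  57  64  36  19  34  43  28  26  26  26  27  27  28  30  33  37  77 138 184 162]
 [ 67  48  56  64  35  19  41  51  38  28  26  27  27  28  37  50  60  37  50  83 140 186]
 [ 62  6
[... 720 characters left out ...]
 [223 221 214 154 109  96  89  65  61  60  32  19  17  20  22  41  47  53  56 110 156 165]
 [222 221 221 209 161 108  97  89  65  61  59  33  19  18  19  23  22  24  47 114 165 167]
 [221 220 221 212 195 145 100  97  90  61  60  60  33  20  19  19  19  21  46  86 132 135]
 [222 220 215 203 200 184 133 101  96  87  61  63  61  33  21  17  20  21  50  72  81  78]
 [222 218 204 200 199 198 184 147 103  96  87  62  63  60  32  20  21  19  50  71  73  74]]
0 [323.8 189.5] [320.5 237.2]
10 [323.8 186.5] [320.1 244.4]
20 [323.9 183.5] [319.7 252.4]
40 [324.1 177.4] [318.6 271.5]
knob [581.1  -5.9 102.3] [np.float64(0.7507112926608973), np.float64(1.0383305547308912), np.float64(1.7829342887253028)]
```

The side view s9 shows the real fingertip passing just over the knob: the tip was at about z 110 with TCP at 90, and the knob has not moved. I'll go about 17 mm lower, tilted tip-forward to keep the body clear of the case, and push again.

Emit:
move_arm(plan=[[[0,0,0],[0,-5,0],0],[[0,0,-6],[0,-5,0],0],[[0,0,-6],[0,0,0],0],[[0,0,-5],[0,0,0],0],[[0,-15,0],[0,0,0],0],[[0.5,-18,0],[0,0,0],0],[[0.5,-18,0],[0,0,0],0],[[0,-12,0],[0,0,0],0],[[0,0,0],[0,0,0],0]])

```text
clock: 41.65
eef_pos: [586.4, 18.1, 72.9]
tool_rot: [-3.138, 0.179, 3.037]
force: [-0.1, 0.5, 0.6]
width: 0.5
gripper_force: 0.0
```

Emit:
move_arm(plan=[[[-0.4,-4,0],[0,0,0],0],[[-0.4,-4,0],[0,0,0],0],[[-0.4,-4,0],[0,0,0],0],[[-0.4,-4,0],[0,0,0],0],[[-0.4,-4,0],[0,0,0],0]])

```text
clock: 42.28
eef_pos: [584.1, 0.4, 72.9]
tool_rot: [-3.139, 0.179, 3.04]
force: [-0.6, 1.7, 0.4]
width: -0.4
gripper_force: 0.8
```

Emit:
move_arm(plan=[[[-0.4,-4,0],[0,0,0],0],[[-0.4,-4,0],[0,0,0],0],[[-0.4,-4,0],[0,0,0],0],[[-0.3,-3,0],[0,0,0],0],[[0,0,0],[0,0,0],0]])

```text
clock: 42.9
eef_pos: [582.6, -15.5, 72.9]
tool_rot: [-3.138, 0.179, 3.039]
force: [0.4, 0.8, 0.5]
width: -0.1
gripper_force: 0.1
```

Emit:
move_arm(plan=[[[-0.3,-3,0],[0,0,0],0],[[-0.3,-3,0],[0,0,0],0],[[-0.2,-2,0],[0,0,0],0]])

```text
clock: 43.28
eef_pos: [582.3, -19.9, 73.0]
tool_rot: [3.141, 0.18, 3.042]
force: [-1.6, 8.0, 0.4]
width: 0.2
gripper_force: 3.9
```

Emit:
move_arm(plan=[[[-0.2,-2,0],[0,0,0],0],[[-0.2,-2,0],[0,0,0],0],[[0,0,0],[0,0,0],0]])

```text
clock: 43.65
eef_pos: [582.3, -20.1, 73.1]
tool_rot: [3.137, 0.181, 3.045]
force: [-0.4, 12.0, -0.3]
width: 0.1
gripper_force: 5.6
```

Emit:
move_arm(plan=[[[0.4,6,0],[0,0,0],0],[[2,20,0],[0,0,0],0],[[-5,25,5],[0,0,0],0],[[-15,25,10],[0,0,0],0],[[-15,15,10],[0,5,0],0],[[0,0,0],[0,5,0],0],[[0,0,0],[0,0,0],0]])

```text
clock: 44.52
eef_pos: [550.9, 63.1, 97.9]
tool_rot: [-3.121, 0.008, 3.039]
force: [-0.7, -0.2, 0.1]
width: 0.0
gripper_force: 0.0
```

Run:
```python
from h import *
np.set_printoptions(linewidth=260,precision=1,threshold=100000)
T=tool();print(T[:3,3]); w=cams.get_image('wrist');b=cams.get_image('side');cv2.imwrite('pics/w11.png',w);cv2.imwrite('pics/s11.png',b);cv2.imwrite('pics/sc11.png',cams.get_image('scene'))
ey=np.array([.1045,.9945,0]);K=np.array([581,-6.5,101.])
for d in (0,25,29,33):print(d,proj('wrist',K-d*ey,T),proj('side',K-d*ey))
e=proj('wrist',K-25*ey,T).astype(int);g=cv2.cvtColor(w,cv2.COLOR_BGR2GRAY);x0=max(e[0]-60,0);y0=e[1]-28;print(x0,y0);print(g[y0:y0+80:4,x0:x0+130:4])
g=cv2.cvtColor(b,cv2.COLOR_BGR2GRAY);print(g[176:206,316:360:2][::2])
```

```text
[550.9  63.1  97.9]
0 [223.6 287.2] [321.1 183.6]
25 [188.1 286.2] [327.4 189.8]
29 [182.5 286. ] [328.4 190.8]
33 [176.9 285.8] [329.4 191.9]
128 258
[[234 234 237 235 231 238 235 134 124 128 127 127 136 132 130  99  97 119 126  90  89  86  90 123 131 128 132 117  84 103 134 137 130]
 [235 235 235 233 232 235 236 184 133 129 135 129 128 125  81  71  65  11  18  20  13  23  21  25  32  44  50  50  43  45  58  72  87]
 [233 235 231 236 228 231 231 171 130 131 134 131 125  81  71  67  22   9  10   1  18  57  55  49  45  40  36  32  32  21  26  23  23]
 [238 232 231 228 229 234 231 229 130 130 132 127  88  69  66  39   2   5   1   6  37  43  54  55  54  65  65  67  65  67  66  65  67]
 [230 233 230 237 233 234 233 230 130 128 127  93  61  56  52  34  11   6   1   7   4   6   4   9  11   1   5  11   9   5   5   1   0]
 [229 234 235 234 235 231 229 236 138 130 102  91 100  92  85  58  25   4  10   6   6   8   5   9  11  12   8   4   4  10   9   4   8]
 [232 233 234 234 234 230 234 233 157 104 110 134 132 128 117  90  52   1   7   4  10   3  12   3   6   9  15   6   5   8  11   5   4]
 [23
[... 2417 characters left out ...]
8 161 135 113  83  60  91 136 160 162 165 137  92  86  87  68]
 [119 129 120  85  68  90 119 127 104  58  28  24  40  85 137 166 168 148  93  86  86  62]
 [162 134 130 119  78  63  82  85  65  31  18  19  21  51  88 132 135 101  71  85  85  58]
 [212 164 134 129 115  72  68  72  40  21  19  19  21  52  72  81  77  72  74  86  85  56]
 [222 214 178 136 128 116  79  67  60  32  19  17  20  50  71  73  74  80  81  86  83  51]
 [214 222 215 163 133 130 118  78  65  59  28  18  19  34  62  73  76  70  74  85  81  45]
 [208 222 223 210 161 135 131 116  74  61  52  28  19  21  37  58  50  35  72  86  79  39]
 [220 224 223 223 212 162 132 129 108  67  60  52  28  21  22  26  23  28  73  85  77  34]]
```

```bash
python3 -c "
from cell import ctrl
print(ctrl.finish_job())"
```

```text
the job is handed in; nothing more can be done
None
```

The job is handed in at about 44.7 s of the 72 s allowed: the battery stands upright in the bay, the drawer is pushed in to its stop, and the bolt has moved about 31 mm to a hard stop. The last two were checked by force readings and pixel measurements, not a final viewed picture, and I did not re-check the bystanders.

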